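# Show the back of a board to the inspection camera by its mirror

### The job

At the board inspection station, throw the index lever out of its loading notch and into the notch marked by the small steel stud, and let go of it there, so that the board stands with its back to the mirror. Then take the sprung mirror by its finger knob, without touching the glass, and turn it until the inspection camera, looking into the mirror, has the round target on the back of the board in the middle of its view. Finish while still holding the knob at that angle, because the mirror springs back when let go; leave the other things on the bench as they are.

Things in the scene. Friction and masses are not known exactly. Their poses are not given: they have to be found in the camera images.
- camera_stand: Fixed grey base plate, 200 x 72 mm, top 12 mm above the bench, with the camera at its near end and the mirror on a post at its far end. Its origin is at bench height, NOT on the plate but 19 mm to the right of its right edge and 17 mm beyond its middle; x = from camera to mirror (roughly away from the robot), y left, z up. Mirror axis at [50, 55] mm, lens at [-56, 55] mm.
- board_stand: Fixed grey base plate, 102 x 98 mm, top 12 mm above the bench, to the right of the camera stand, at a place and yaw of its own; carries the board carrier with its lever. Origin on the carrier's vertical axis at bench height, 30 mm from the plate's far and 35 mm from its left edge. x roughly away from the robot, y left.
- lever_pivot (a point): Vertical axis of the board carrier and its lever (33 mm above the bench). Under the lever lies a steel sector, its rim open at three notches; a round steel stud 9 mm across stands just outside the middle one.
- index_lever (a joint): Level swing of the lever with the board carrier, rad, positive CLOCKWISE from above: 0 = loading notch (start, the rightmost); 0.5 = middle notch, marked by the stud; 1.0 = third notch, not wanted. A sprung ball holds it in a notch: up to about 5 N at the grip to leave it; let go within 0.2 rad of a notch it snaps in by itself.
- lever_grip: Upright black grip of the lever, 18 mm across, 49 mm tall, tapering to 12 mm at its foot; origin at its foot, 33 mm above the bench. The end of the lever, 100 mm from its axis; in the marked notch the lever points (-0.94, -0.34) in the board stand's x, y.
- lever_grip_mid (a point): Middle of the lever's grip, on its axis, 63 mm above the bench; the grip's top is at 82 mm.
- target (a point): Centre of the round target, a white disc 16 mm across with a dark ring, on the back (plain side) of the 60 x 100 mm circuit board standing on its long edge in the carrier (board's top 88 mm above the bench). 58 mm above the bench, 68 mm from the lever's axis; with the lever in the marked notch some 90 to 160 mm from the mirror's axis and in sight of it.
- mirror_axis (a point): Point on the vertical axis of the mirror, which lies in the mirror's face, 58 mm above the bench, the height of lens and target.
- mirror (a joint): Mirror's turn about its vertical axis, rad, positive counter-clockwise from above; 0 (start) = parked at its stop, 1.2 = other stop. At 0 its normal points (-0.97, 0.25) in the camera stand's x, y; turning it up brings the normal towards the board and the knob towards the robot and the right. A spring drives it back to 0 with 1.8 N at the knob at 0, 2.6 N midway, 3.5 N at the end.
- glass: The mirror's glass, upright, 62 x 48 mm, 34 to 82 mm above the bench, in a black frame (70 mm wide, top at 86 mm). Not to be touched. Origin in its middle, x = its normal.
- finger_knob: Upright black finger knob of the mirror, 16 mm across, 38 mm tall, origin at its foot 90 mm above the bench; it stands at the end of a level steel arm on top of the mirror, 82 mm from the mirror's axis, 45 degrees off the mirror's normal on the side away from the board. At joint 0 it is at [8, 125] mm in the camera stand's frame.
- finger_knob_mid (a point): Point on the finger knob's axis, 114 mm above the bench; the knob's top is at 128 mm.
- lens (a point): Middle of the inspection camera's lens, 106 mm from the mirror's axis, 58 mm above the bench; the camera (34 mm wide, top at 75 mm) looks level along the camera stand's x, straight at the mirror's axis. The target is in the middle of its view when the mirror's normal halves the angle between the directions from the mirror's axis to lens and to target.
- view_centre (a point): What is in the middle of the camera's view: a point on its line of sight after the mirror, 115 mm from the mirror's axis, 58 mm above the bench. It turns twice as fast as the mirror. Its x axis points along that line, away from the mirror: the target is in the middle of the view when its y in this frame is 0.
- driver: Bystander: screwdriver with a red handle, 187 mm long, 28 mm high, lying to the right of the stands; origin under its middle.
- tape_roll: Bystander: roll of masking tape lying flat, 103 mm across, 25 mm high, left at the back; origin under its middle.
- heatsink: Bystander: black finned heat sink, 28 x 34 x 22 mm, at the front right; origin under its middle.
- spare_board: Bystander: small green circuit board, 90 x 50 x 11 mm, at the front left; origin under its middle.

How it is judged (in metres and radians):
On the way:
1. the lever rests in the marked middle notch, let go (value of joint index_lever between 0.43 and 0.57 rad and contact force between the fingers and lever_grip below 0.3 N), for 0.3 s.
At the end, for the whole second after the job is handed in: The lever is in the marked notch (within 0.07 rad), the camera's line of sight by way of the mirror passes within 12 mm of the centre of the target, the mirror is still (under 0.05 rad/s), and the fingers hold it by its knob (over 0.5 N) (value of joint index_lever between 0.43 and 0.57 rad and y of target in the frame of view_centre between -0.012 and 0.012 m and x of target in the frame of view_centre above -0.08 m and velocity of joint mirror between -0.05 and 0.05 rad/s and contact force between the fingers and finger_knob above 0.5 N); the arm keeps its last pose, push and grip.
It fails at once if the mirror's glass is touched (contact force between the fingers and glass above 0.5 N).
It fails at once if a bystander is moved by more than 20 mm (distance of any of driver, tape_roll, heatsink, spare_board from where it was at the start of the episode above 0.02 m).
It also fails if it takes over 48 s, if anything falls off the work surface, if the arm or the gripper's body presses on something with over 40 N, if the wrist force passes 120 N, or if a joint passes its speed limit or range.

### The arm

A 6-joint arm with a two-finger parallel gripper is mounted at the origin on a cart in front of the work surface, level with it; the furniture and walls round the work are solid. World frame = base frame: x ahead of the robot, y to its left, z up, the work surface at z = 0. Lengths are in m, angles in degrees, forces in N, time in s.
With the tool pointing down it reaches from about 0.375 to 0.9 m from the base axis. Payload 3.1 kg.
Tool frame: the origin (TCP) lies at the very end of the fingers, on their centre line; the grasp point (between the pads) lies 19 mm behind it; z points along the fingers, y is the line along which they close (so a half turn about z gives the same grasp; the last joint's range is limited). The gripper opens to 87 mm and grips with 3 to 60 N. Pads are 19 mm wide; open, the fingers measure 117 mm over their backs; the gripper's body (75 mm by 190 mm) begins 51 mm behind the grasp point.
Start: joints at [-82.993, 30.224, 82.088, -0, 67.689, -10.227], TCP at [0.185, -0.597, 0.223] pointing down, gripper open.
Joint ranges: [-176.69, 176.69], [-43.24, 126.21], [12.49, 139.97], [-82, 262], [0, 151.66], [-163.58, 163.58]. Speed limits (degrees/s): [159.86, 159.86, 180, 180, 180, 180].

### API

Orientations are given as a 3x3 rotation matrix whose columns are the frame's x, y, z axes.
In Python, from rig import * gives the robot as it stands.
- The arm moves only by the tool jog_arm, never from a script. Its arguments are lists of equal length, an entry for each row: "delta_pos": the shift along the world's x, y, z in cm, a list of three; "turn": the turn about the world's z in degrees; "grip": the closure, from 0 (fully open) to 1 (shut). In form: {"delta_pos": [[x, y, z], ...], "turn": [turn, ...], "grip": [grip, ...]}. A call has 1 to 12 rows; each row is the pose to reach, as a shift and turn from the pose commanded when the call began; what a row does not reach only later rows make up. A row lasts 1/8 s, in which the tool goes at most 62.5 mm and 10.7 degrees, less where a joint would pass 70% of its speed; a pose out of reach is approached as far as the arm can. A call with a gripper value outside its range is refused whole. The fingers move at their own pace and stop on an object; the grip force is fixed at half the most. Time passes only in rows, so rows that repeat a pose let the fingers close. It gives the time, the measured TCP pose, the force, the opening and the grip force at its end, in the units of the state.
- read_state(): the state, without advancing time (a new reading comes with each control period).
- capture(name): name is "scene" or "top"; returns a dict with "color" (480x640x3 uint8, blue, green, red), "fovy" (degrees; the focal length in pixels is half the picture's height over the tangent of half this angle, whatever the lens; pixels are square), "cx", "cy" (the principal point, pixels), "camera_from_world" (4x4, takes a point from world to camera coordinates). Camera axes: x right, y up, looking along -z (the intrinsics and any distortion apply to the point x, -y, -z); pixel columns grow to the right and rows downward; lengths in m; the calibration is good to about 2 mm. A picture is of the moment at which its call begins. There is no depth.
- hand_in(): hands the job in; it is judged then, once.
The state is a dict: "time_s": time; "joint_positions": joint angles; "qvel": joint speeds; "tau": joint torques, N m; "position": TCP position; "tcp_rot": TCP orientation; "force": force on the tool from outside, world axes, zero at the start; "moment": the same for the moment, N m; "opening": opening from 0.0 (shut) to 1.0 (fully open); "grasp_force": force on a finger pad.
Only numpy, scipy, OpenCV 4.12 (cv2) and the standard library are available. Lean on these libraries where they do the work, as an engineer would, in place of code of your own. Each camera call takes 0.05 s, during which the arm holds its last target. There are 200 camera calls.

## Working session

There is one attempt and no reset: what is moved stays moved. The work goes in short steps, Python scripts to look and compute and a tool call to move; the robot and the scene stay as the last step left them, time stands still between calls to the robot, and variables do not carry over. Pictures are saved under pics/ and viewed, at most 10 in all, crops included, and the job is handed in when it is done.

Besides the shell and the picture viewer there is one more tool, called after "Request:" by a JSON object that holds its "method" and its "body". jog_arm: Moves the arm, as the interface text tells. Its arguments: {"type":"object","properties":{"delta_pos":{"type":"array"},"turn":{"type":"array"},"grip":{"type":"array"}},"required":["delta_pos","turn","grip"]}

```bash
mkdir -p pics; cat > h.py <<'E'
from rig import *
import numpy as np, cv2, json
def snap(n):
    c=capture(n); return c
def save(n,f,crop=None,s=1):
    c=capture(n); im=c["color"]
    if crop: a,b,w,h=crop; im=im[b:b+h,a:a+w]
    cv2.imwrite("pics/"+f,cv2.resize(im,None,fx=s,fy=s,interpolation=cv2.INTER_CUBIC)); return c
def ray(c,u,v):
    f=240/np.tan(np.radians(c["fovy"])/2); M=np.array(c["camera_from_world"])
    d=np.array([(u-c["cx"])/f,-(v-c["cy"])/f,-1.]); R=M[:3,:3]; return -R.T@M[:3,3], R.T@d
def onz(c,u,v,z):
    o,d=ray(c,u,v); return o+d*(z-o[2])/d[2]
def proj(c,p):
    f=240/np.tan(np.radians(c["fovy"])/2); M=np.array(c["camera_from_world"])
    q=M[:3,:3]@np.array(p)+M[:3,3]; return np.array([c["cx"]+f*q[0]/-q[2], c["cy"]-f*q[1]/-q[2]])
E
python3 - <<'E'
from h import *
for n in("scene","top"):
    c=save(n,n+"0.png"); print(n,{k:v for k,v in c.items() if k!="color"})
print(read_state())
E
```

```text
scene {'fovy': 55.681713735593206, 'cx': 308.98248521838383, 'cy': 244.77227133361285, 'camera_from_world': array([[-0.81719015, -0.57629911, -0.00892148,  0.35951247],
       [ 0.38707962, -0.56021473,  0.73234474, -0.32308763],
       [-0.42704757,  0.59501159,  0.6808756 , -0.73875418],
       [ 0.        ,  0.        ,  0.        ,  1.        ]])}
top {'fovy': 47.76319133813927, 'cx': 315.6774052485395, 'cy': 240.1110274557003, 'camera_from_world': array([[-0.02260374, -0.999637  ,  0.01466058, -0.07109978],
       [ 0.98708421, -0.01998875,  0.15895033, -0.49913995],
       [-0.15859958,  0.0180641 ,  0.98717773, -1.0078983 ],
       [ 0.        ,  0.        ,  0.        ,  1.        ]])}
{'time_s': 0.1, 'joint_positions': array([-8.29934548e+01,  3.02748055e+01,  8.21500967e+01, -5.99414950e-04,
        6.76887071e+01, -1.02260594e+01]), 'qvel': array([-0.00726824, -0.06606079, -0.10091722,  0.00734378,  0.03797443,
        0.03719962]), 'tau': array([-6.11711539e-05, -4.40984130e+01, -1.77150875e+01,  6.35481323e-02,
        5.33985137e-02, -4.27766690e-05]), 'position': array([ 0.18511275, -0.59625926,  0.22165114]), 'tcp_rot': array([[ 9.55108796e-01,  2.96255168e-01, -2.51480372e-04],
       [ 2.96255077e-01, -9.55106832e-01,  1.96686724e-03],
       [ 3.42503964e-04, -1.95307454e-03, -9.99998034e-01]]), 'force': array([-0.28426249, -0.36656949, -0.04602427]), 'moment': array([ 0.00151781, -0.03702943,  0.00897666]), 'grasp_force': 0.0, 'opening': 1.0020785680466295}
```

View pics/scene0.png

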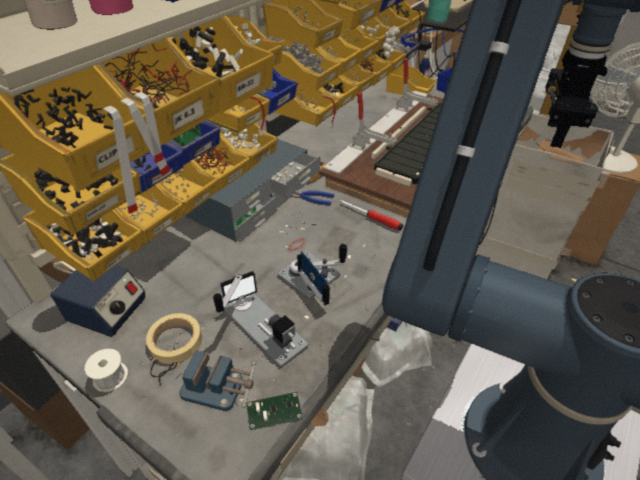

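View pics/top0.png

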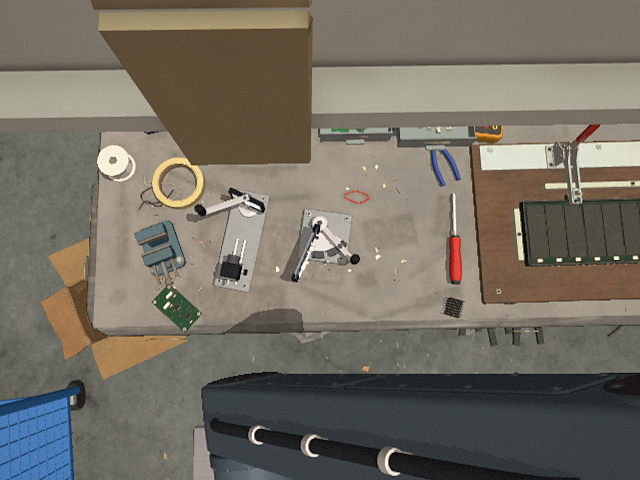

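The pictures show the camera stand near top-image (240,245), its knob at about (200,210), and the board stand near (325,240) with the lever grip at (354,259). I'll enlarge both views.

```bash
python3 - <<'E'
from h import *
save("top","t1.png",(185,175,190,130),4.2)
save("scene","s1.png",(200,225,170,140),4.2)
E
```

```text
(no output)
```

View pics/t1.png

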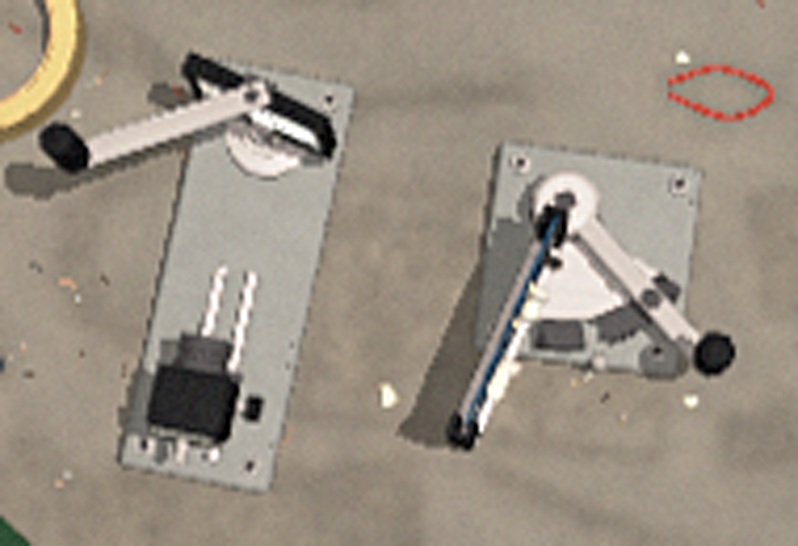

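View pics/s1.png

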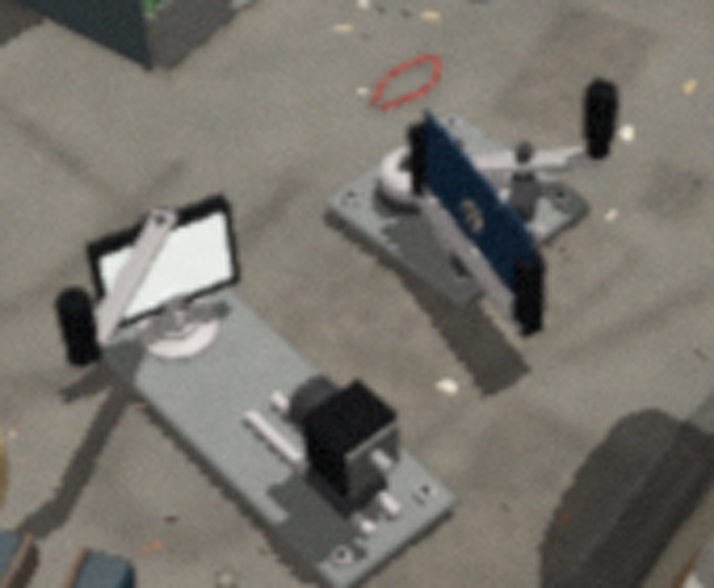

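In the top crop the plate corners are at (353,88), (270,490), (120,463) for the camera stand and (499,143), (703,172), (478,350) for the board stand. The knob top is about (68,147), the grip top (714,353), the mirror pivot (257,96), and the carrier axis (566,198). In the scene crop, the board is at about (470,215) with a mark on it.

```bash
cat > fit.py <<'E'
from h import *
from scipy.optimize import least_squares
c=capture("top"); s=capture("scene")
T=lambda x,y:(185+(x+.5)/4.2-.5,175+(y+.5)/4.2-.5)
S=lambda x,y:(200+(x+.5)/4.2-.5,225+(y+.5)/4.2-.5)
cam=[((83,19,12),c,T(353,88)),((-117,19,12),c,T(270,490)),((-117,91,12),c,T(120,463)),((8,125,128),c,T(64,143)),((50,55,90),c,T(257,96)),
 ((8,125,128),s,S(75,296)),((-117,19,12),s,S(455,500))]
a=np.radians(228.5)
brd=[((30,35,12),c,T(499,143)),((30,-63,12),c,T(703,172)),((-72,35,12),c,T(478,350)),((100*np.cos(a),100*np.sin(a),82),c,T(714,350)),((100*np.cos(a),100*np.sin(a),82),s,S(602,87)),((30,35,12),s,S(327,205))]
def W(q,p):
    p=np.array(p)/1e3; C,Sn=np.cos(q[2]),np.sin(q[2]); return np.array([q[0]+C*p[0]-Sn*p[1],q[1]+Sn*p[0]+C*p[1],p[2]])
if __name__=="__main__":
  for nm,L in(("cam",cam),("brd",brd)):
    F=lambda q:np.concatenate([proj(k,W(q,p))-np.array(m) for p,k,m in L])
    r=least_squares(F,[.55,-.1,0],loss="soft_l1"); print(nm,r.x,np.degrees(r.x[2])); print(F(r.x).reshape(-1,2).round(2).tolist())
    if nm=="cam":
        print("knob",W(r.x,(8,125,114)),"axis",W(r.x,(50,55,58)),"lens",W(r.x,(-56,55,58)))
    else:
        for j in(0,.5,.6): b=np.radians(199.9+28.65)-j; print("grip",j,W(r.x,(100*np.cos(b),100*np.sin(b),63)))
        print("pivot",W(r.x,(0,0,33)))
  print("target est s:",onz(s,*S(470,215),.058),"t board ends",onz(c,*T(552,215),.088),onz(c,*T(462,430),.088))
E
python3 fit.py
```

```text
cam [ 0.51156174  0.00692388 -0.22142635] -12.68679559756016
[[1.46, -1.0], [-0.36, 0.97], [-0.66, 0.07], [-1.27, -1.34], [-1.21, 0.08], [0.71, -0.42], [1.94, -1.14]]
knob [0.5468191  0.12711505 0.114     ] axis [0.57242018 0.04959999 0.058     ] lens [0.46900815 0.07287986 0.058     ]
brd [ 0.53217081 -0.08905252 -0.15048611] -8.622219261209604
[[-0.13, -0.32], [-0.22, -0.97], [-1.9, 0.46], [0.51, 0.28], [1.16, -0.12], [-0.07, -0.8]]
grip 0 [ 0.45548541 -0.15323467  0.063     ]
grip 0.5 [ 0.43410247 -0.10861272  0.063     ]
grip 0.6 [ 0.43263965 -0.0987245   0.063     ]
pivot [ 0.53217081 -0.08905252  0.033     ]
target est s: [ 0.47441425 -0.0588778   0.058     ] t board ends [ 0.51668371 -0.08220449  0.088     ] [ 0.42250116 -0.040962    0.088     ]
```

Request:
{"method": "jog_arm", "body": {"delta_pos": [[5,8.2,0],[10,16.4,-1],[15,24.7,-3],[20,33,-5],[24,39.5,-6],[27,44.4,-6],[27,44.4,-6],[27,44.4,-6],[27,44.4,-6],[27,44.4,-6]], "turn": [0,2,4,6,8,8,8,8,8,8], "grip": [0.2,0.2,0.2,0.2,0.2,0.2,0.2,0.2,0.2,0.2]}}

```text
time_s: 1.55
position: [0.4557, -0.1513, 0.1624]
tcp_rot: [[0.903, 0.43, -0.0], [0.43, -0.903, 0.0], [-0.0, -0.0, -1.0]]
force: [-0.2, -0.0, 0.0]
opening: 0.796
grasp_force: 0.0
```

Request:
{"method": "jog_arm", "body": {"delta_pos": [[0,0,-4],[0,0,-8],[0,0,-11.3],[0,0,-11.3],[0,0,-11.3],[0,0,-11.3],[0,0,-11.3],[0,0,-11.3],[0,0,-11.3]], "turn": [0,0,0,0,0,0,0,0,0], "grip": [0.2,0.2,0.2,0.2,1,1,1,1,1]}}

```text
time_s: 2.68
position: [0.4553, -0.1529, 0.0498]
tcp_rot: [[0.904, 0.426, 0.0], [0.426, -0.904, -0.0], [0.0, 0.0, -1.0]]
force: [0.8, -1.2, 0.2]
opening: 0.315
grasp_force: 0.0
```

```bash
python3 - <<'E'
from h import *
save("top","t2.png",(185,165,190,140),4)
s=read_state(); print(s["opening"],s["grasp_force"],s["force"],s["position"])
E
```

```text
0.2738078874745745 0.0 [0.080346   0.27644056 0.46958022] [ 0.45528473 -0.15287582  0.04973135]
```

View pics/t2.png

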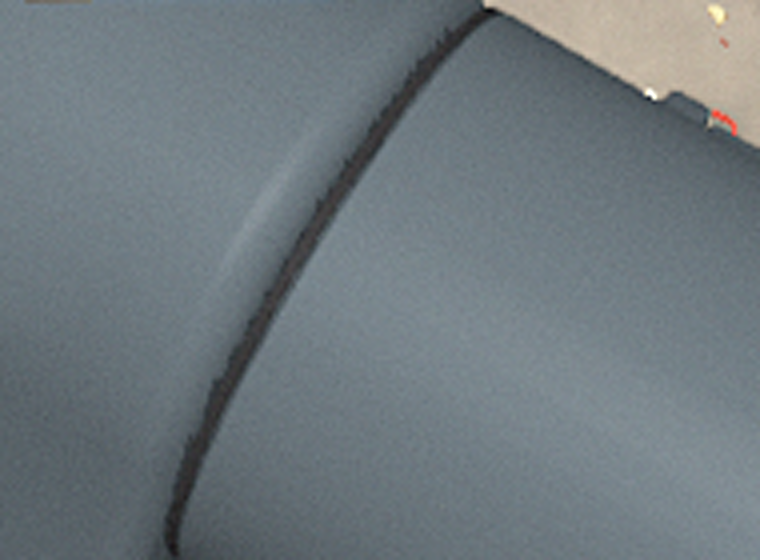

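The arm hides the station from above and the fingers are still closing (opening 0.27), so I'll let them finish.

Request:
{"method": "jog_arm", "body": {"delta_pos": [[0,0,0],[0,0,0],[0,0,0],[0,0,0]], "turn": [0,0,0,0], "grip": [1,1,1,1]}}

```text
time_s: 3.22
position: [0.4553, -0.153, 0.0496]
tcp_rot: [[0.905, 0.426, 0.0], [0.426, -0.905, -0.0], [0.0, 0.0, -1.0]]
force: [0.4, -0.6, 1.3]
opening: 0.195
grasp_force: 30.0
```

Request:
{"method": "jog_arm", "body": {"delta_pos": [[-0.36,0.5,0],[-0.74,1.0,0],[-1.05,1.55,0],[-1.34,2.1,0],[-1.6,2.7,0],[-1.82,3.27,0],[-2.0,3.9,0],[-2.14,4.46,0],[-2.14,4.46,0],[-2.14,4.46,0]], "turn": [-3,-7,-10,-14,-18,-21,-25,-28,-28,-28], "grip": [1,1,1,1,1,1,1,1,1,1]}}

```text
time_s: 4.47
position: [0.4343, -0.1085, 0.0496]
tcp_rot: [[0.999, -0.048, 0.001], [-0.048, -0.999, -0.0], [0.001, 0.0, -1.0]]
force: [2.7, 1.5, 0.4]
opening: 0.189
grasp_force: 30.0
```

Request:
{"method": "jog_arm", "body": {"delta_pos": [[0,0,0],[0,0,0],[0,0,0],[0,0,0],[0,0,0],[0,0,0]], "turn": [0,0,0,0,0,0], "grip": [0.5,0.5,0.5,0.5,0.5,0.5]}}

```text
time_s: 5.22
position: [0.4338, -0.1083, 0.0495]
tcp_rot: [[0.999, -0.048, -0.0], [-0.048, -0.999, 0.0], [-0.0, -0.0, -1.0]]
force: [-0.9, 0.3, -0.2]
opening: 0.501
grasp_force: 0.0
```

```bash
python3 - <<'E'
from h import *
save("scene","s2.png",(200,225,170,140),4.2)
s=read_state(); print(s["opening"],s["grasp_force"],s["force"],s["position"])
E
```

```text
0.4991434544925095 0.0 [-0.37677691 -0.37056182 -0.30117138] [ 0.43379228 -0.10829264  0.04955369]
```

View pics/s2.png

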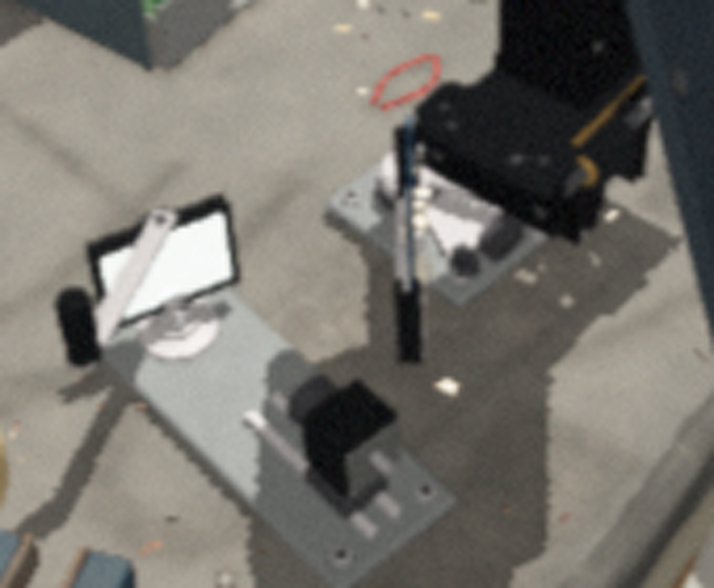

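The board has swung and stands edge-on to the scene camera near (405,240). I'll lift clear and move right for an unobstructed top view.

Request:
{"method": "jog_arm", "body": {"delta_pos": [[0,0,5],[0,0,11],[-2,-6,13],[-4,-12,15],[-6,-18,15],[-8,-24,15],[-10,-30,15],[-12,-36,15],[-14,-40,15],[-14,-40,15],[-14,-40,15]], "turn": [0,0,0,0,0,0,0,0,0,0,0], "grip": [0.5,0.5,0.5,0.5,0.5,0.5,0.5,0.5,0.5,0.5,0.5]}}

```text
time_s: 6.65
position: [0.2935, -0.5071, 0.1989]
tcp_rot: [[0.999, -0.049, -0.0], [-0.049, -0.999, 0.003], [-0.001, -0.003, -1.0]]
force: [-0.5, 0.0, -0.2]
opening: 0.5
grasp_force: 0.0
```

```bash
python3 - <<'E'
from h import *
save("top","t3.png",(185,175,190,130),4.2)
save("scene","s3.png",(200,225,170,140),4.2)
E
```

```text
(no output)
```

View pics/t3.png

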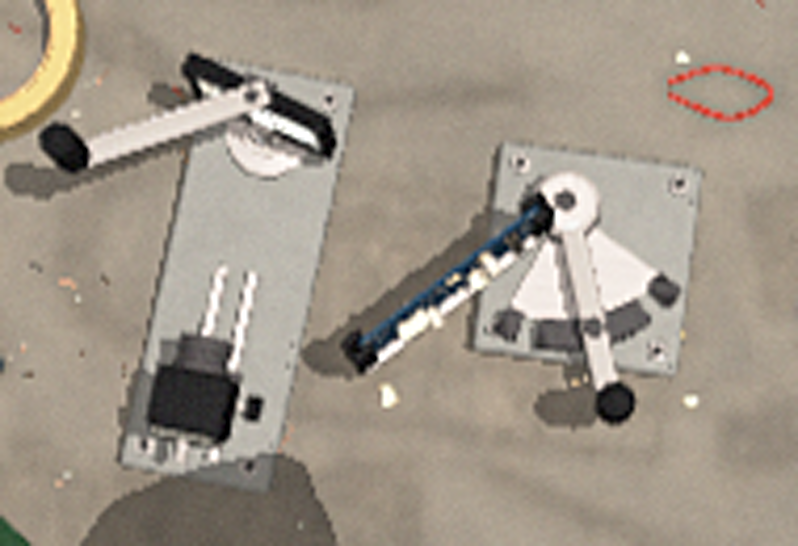

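View pics/s3.png

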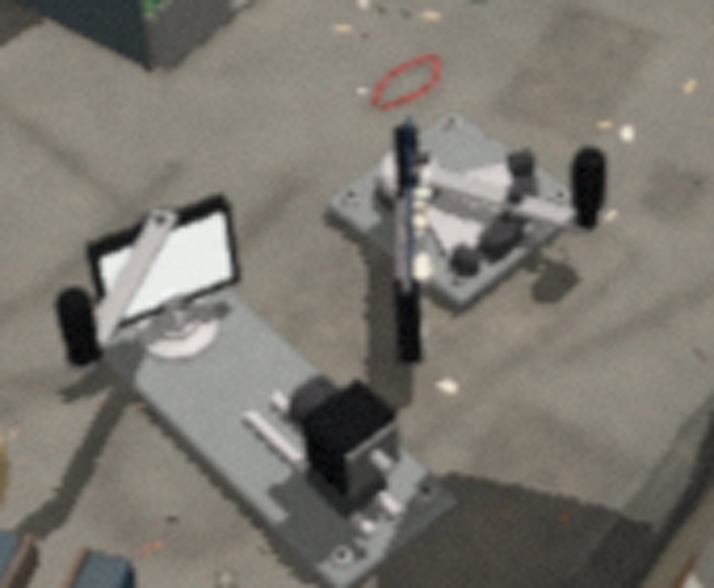

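The lever sits in the middle notch with its grip top at (615,403). The board's holders are at (541,212) and (361,350), and its back faces the mirror. The hidden plate corner now shows at (672,372). I'll refit and compute the mirror angle.

```bash
cat > fit2.py <<'E'
from fit import *
g=np.radians(199.9)
G=(100*np.cos(g),100*np.sin(g),82)
B=brd+[((-72,-63,12),c,T(672,373)),(G,c,T(615,400)),(G,s,S(590,155)),((30,-63,12),s,S(452,115)),((-72,-63,12),s,S(592,192))]
C=cam+[((-117,91,12),s,S(338,588)),((50,55,92),s,S(162,213))]
def fit(L):
    F=lambda q:np.concatenate([proj(k,W(q,p))-np.array(m) for p,k,m in L])
    r=least_squares(F,[.55,-.1,0],loss="soft_l1"); print(r.x,F(r.x).reshape(-1,2).round(1).tolist()); return r.x
qc,qb=fit(C),fit(B)
piv=W(qb,(0,0,58)); ax=W(qc,(50,55,58)); ln=W(qc,(-56,55,58))
e1,e2=onz(c,*T(541,212),.09),onz(c,*T(361,350),.09); mid=(e1+e2)/2
t0=onz(s,*S(470,214),.058)
d=t0-piv; r=np.linalg.norm(d[:2]); ang=np.arctan2(d[1],d[0])-.5
tB=piv[:2]+.068*np.array([np.cos(ang),np.sin(ang)])
print("piv",piv,"axis",ax,"board mid",mid[:2],"r0",r,"tgt from scene",tB,"mid r",np.linalg.norm(mid[:2]-piv[:2]))
dirn=(e2-e1)[:2]; dirn/=np.linalg.norm(dirn); print("board dir",np.degrees(np.arctan2(dirn[1],dirn[0])))
u=lambda v:v/np.linalg.norm(v)
for t in(tB,mid[:2]):
    n=u(u(ln[:2]-ax[:2])+u(t-ax[:2])); a=np.arctan2(n[1],n[0]); a0=np.arctan2(.25,-.97)+qc[2]
    j=(a-a0)%(2*np.pi); 
    print("joint",j,"dist",np.linalg.norm(t-ax[:2]))
    k0=np.array([8,125])-[50,55]; kr=np.hypot(*k0)
    for jj in(0,.25*j,.5*j,.75*j,j):
        b=np.arctan2(k0[1],k0[0])+jj; print("knob",round(jj,3),W(qc,(50+82*np.cos(b),55+82*np.sin(b),114))[:2].round(4), np.degrees(b+qc[2]).round(1))
E
python3 fit2.py
```

```text
[ 0.51189034  0.0069499  -0.22388838] [[1.6, -1.2], [-0.5, 0.7], [-0.8, -0.2], [-1.2, -1.7], [-1.1, -0.1], [0.5, -0.6], [1.7, -1.1], [0.5, -0.0], [0.5, 0.9]]
[ 0.5329214  -0.08837222 -0.14890983] [[-0.5, -0.7], [-0.6, -1.4], [-2.2, 0.1], [0.2, -0.2], [0.7, -0.1], [-0.5, -0.7], [0.8, 0.9], [0.0, -0.0], [0.9, -0.1], [0.3, -1.5], [0.2, 1.9]]
piv [ 0.5329214  -0.08837222  0.058     ] axis [0.57285366 0.04947606 0.058     ] board mid [ 0.48795369 -0.03748429] r0 0.06493014189818293 tgt from scene [ 0.49403526 -0.03258811] mid r 0.06790932840359698
board dir 126.77147040532219
joint 0.7669717138818326 dist 0.11378430470131254
knob 0 [0.5473 0.1274] 108.1
knob 0.192 [0.5329 0.1211] 119.1
knob 0.383 [0.52   0.1122] 130.1
knob 0.575 [0.509 0.101] 141.1
knob 0.767 [0.5004 0.0879] 152.1
joint 0.7628797749783836 dist 0.12153232930272007
knob 0 [0.5473 0.1274] 108.1
knob 0.191 [0.533  0.1212] 119.1
knob 0.381 [0.5202 0.1123] 130.0
knob 0.572 [0.5092 0.1012] 140.9
knob 0.763 [0.5006 0.0882] 151.8
```

Request:
{"method": "jog_arm", "body": {"delta_pos": [[2,5,0],[4.3,10.8,0],[6.6,16.6,0],[9,22.4,0],[11.3,28.2,0],[13.6,34,0],[16,40,0],[18.2,45.6,0],[20.5,51.4,0],[22.8,57.2,0],[25.3,63.6,0],[25.3,63.6,0]], "turn": [10,20,30,40,50,60,70,80,90,100,109,111], "grip": [0.3,0.3,0.3,0.3,0.3,0.3,0.3,0.3,0.3,0.3,0.3,0.3]}}

```text
time_s: 8.35
position: [0.5472, 0.1325, 0.1999]
tcp_rot: [[-0.321, 0.947, 0.002], [0.947, 0.321, 0.001], [0.0, 0.002, -1.0]]
force: [-0.1, -0.6, -0.2]
opening: 0.698
grasp_force: 0.0
```

Request:
{"method": "jog_arm", "body": {"delta_pos": [[0,0,0],[0,0,0],[0,0,0]], "turn": [0,0,0], "grip": [0.3,0.3,0.3]}}

```text
time_s: 8.72
position: [0.5464, 0.1263, 0.1996]
tcp_rot: [[-0.311, 0.951, -0.0], [0.951, 0.311, -0.0], [-0.0, -0.0, -1.0]]
force: [0.0, 0.5, 0.3]
opening: 0.701
grasp_force: 0.0
```

Request:
{"method": "jog_arm", "body": {"delta_pos": [[0.1,0.1,-4],[0.1,0.1,-8],[0.1,0.1,-10.2],[0.1,0.1,-10.2],[0.1,0.1,-10.2],[0.1,0.1,-10.2],[0.1,0.1,-10.2],[0.1,0.1,-10.2],[0.1,0.1,-10.2],[0.1,0.1,-10.2],[0.1,0.1,-10.2],[0.1,0.1,-10.2]], "turn": [0,0,0,0,0,0,0,0,0,0,0,0], "grip": [0.3,0.3,0.3,1,1,1,1,1,1,1,1,1]}}

```text
time_s: 10.22
position: [0.548, 0.1288, 0.0979]
tcp_rot: [[-0.313, 0.95, 0.0], [0.95, 0.313, 0.0], [-0.0, 0.0, -1.0]]
force: [-0.4, -0.5, 5.2]
opening: 0.173
grasp_force: 30.0
```

Request:
{"method": "jog_arm", "body": {"delta_pos": [[0,0,0],[0,0,0],[0,0,0]], "turn": [0,0,0], "grip": [1,1,1]}}

```text
time_s: 10.6
position: [0.548, 0.1288, 0.0979]
tcp_rot: [[-0.313, 0.95, 0.001], [0.95, 0.313, 0.0], [-0.0, 0.001, -1.0]]
force: [-1.5, 0.2, 5.2]
opening: 0.17
grasp_force: 30.0
```

Request:
{"method": "jog_arm", "body": {"delta_pos": [[-0.1,-0.03,0],[-0.1,-0.03,0],[-0.1,-0.03,0]], "turn": [0,0,0], "grip": [1,1,1]}}

```text
time_s: 10.98
position: [0.5478, 0.1287, 0.098]
tcp_rot: [[-0.313, 0.95, 0.002], [0.95, 0.313, 0.0], [-0.0, 0.002, -1.0]]
force: [1.8, 2.0, 5.2]
opening: 0.174
grasp_force: 30.0
```

Request:
{"method": "jog_arm", "body": {"delta_pos": [[-0.1,-0.03,0],[-0.1,-0.03,0],[-0.1,-0.03,0]], "turn": [0,0,0], "grip": [1,1,1]}}

```text
time_s: 11.35
position: [0.5469, 0.1284, 0.098]
tcp_rot: [[-0.313, 0.95, 0.002], [0.95, 0.313, 0.0], [-0.0, 0.002, -1.0]]
force: [2.2, 2.6, 4.6]
opening: 0.169
grasp_force: 30.0
```

Request:
{"method": "jog_arm", "body": {"delta_pos": [[-0.1,-0.03,0],[-0.1,-0.03,0],[-0.1,-0.03,0]], "turn": [0,0,0], "grip": [1,1,1]}}

```text
time_s: 11.72
position: [0.546, 0.1281, 0.0979]
tcp_rot: [[-0.313, 0.95, 0.003], [0.95, 0.313, 0.0], [-0.0, 0.003, -1.0]]
force: [3.6, 3.2, 5.2]
opening: 0.175
grasp_force: 30.0
```

Request:
{"method": "jog_arm", "body": {"delta_pos": [[-0.56,-0.23,0],[-1.25,-0.57,0],[-1.92,-0.99,0],[-2.54,-1.46,0],[-3.11,-1.99,0],[-3.64,-2.58,0],[-4.09,-3.2,0],[-4.49,-3.88,0],[-4.49,-3.88,0],[-4.49,-3.88,0],[-4.49,-3.88,0]], "turn": [4.4,9.6,15.2,20.6,26.1,31.6,37,42.5,42.5,42.5,42.5], "grip": [1,1,1,1,1,1,1,1,1,1,1]}}

```text
time_s: 13.1
position: [0.5016, 0.0893, 0.0979]
tcp_rot: [[-0.872, 0.489, 0.004], [0.489, 0.872, 0.0], [-0.003, 0.002, -1.0]]
force: [3.6, 3.6, 5.0]
opening: 0.173
grasp_force: 30.0
```

```bash
python3 - <<'E'
from h import *
from scipy.optimize import minimize
save("scene","s4.png",(180,225,190,140),4.2)
s=read_state(); p=s["position"]; print(s["opening"],s["grasp_force"],s["force"],p)
a=np.array([.5735,.0508]); d0=np.array([.5479,.1287])-a; d=p[:2]-a
print(np.hypot(*d0),np.hypot(*d),np.arctan2(d[1],d[0])-np.arctan2(d0[1],d0[0]))
E
```

```text
0.17468406477841295 29.999307682737708 [4.49157777 3.31659229 5.40263502] [0.50162476 0.08933331 0.0979216 ]
0.0819985975489825 0.08155283851149389 0.7611683265929512
```

View pics/s4.png

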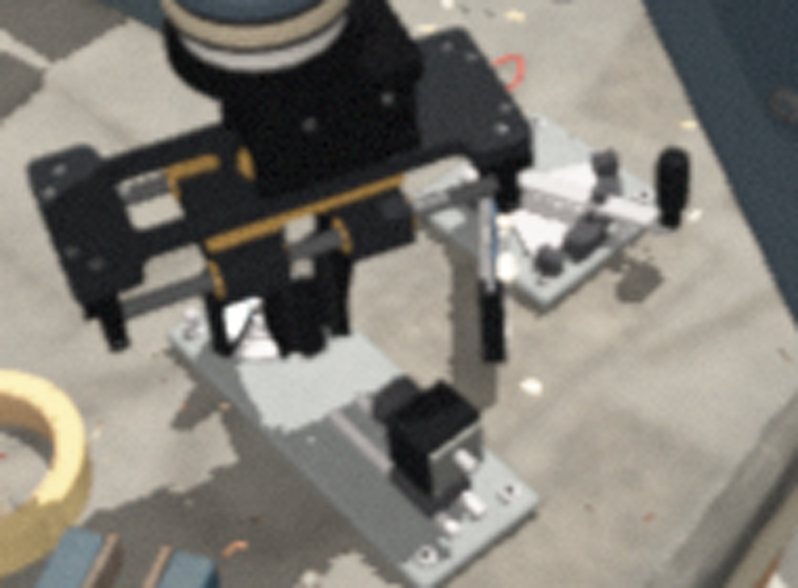

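The gripper holds the knob, the lever is still in the marked notch with its grip at (673,185), and the mirror is at about 0.761 rad against the wanted 0.765. I'm handing it in.

```bash
python3 -c "
from rig import *
print(hand_in())"
```

```text
the job is handed in; nothing more can be done
None
```

I handed the job in at about 13 s of the 48 s: the lever is in the stud-marked notch and let go, and the gripper holds the mirror by its knob at about 0.76 rad (I worked out 0.765 rad). The angle comes from camera measurements rather than the inspection camera's own view, and no verdict came back.

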